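Set out the condiment bar from the overnight tower

TASK

Set out the condiment bar for opening: four lidded pots were put away overnight in one tower. Take the tower apart and stand each pot upright on the wooden coaster of its own size (the widest pot on the widest coaster, and so on down to the narrowest), flat inside the raised lip. Lower the pots into place without dropping or tipping any, and leave the milk pitcher and the cup of stirrers where they are.

Things in the scene. Friction and masses are not known exactly. Their poses are not given: they have to be found in the camera images.
- tin: the widest pot, on the counter at the bottom of the tower: grey metal tin with a dark steel lid. Upright cylinder, 66 mm in diameter, 52 mm high, flat top and bottom, lid fixed on, closed all over; loose, 0.03 to 0.35 kg. Origin: centre of its underside; z up along its axis.
- tin_coaster: round wooden coaster for the tin, fixed to the counter: 98 mm outer diameter, 9 mm high; inside its 6 mm wide raised lip is a flat well of 86 mm diameter whose floor lies 6 mm above the counter (the lip stands 3 mm above that floor). Origin: centre of its underside, on the counter; z up.
- crock: the second widest pot: white ceramic crock with a pale wooden lid. Upright cylinder, 54 mm in diameter, 46 mm high, flat top and bottom, lid fixed on, closed all over; loose, 0.03 to 0.35 kg. Origin: centre of its underside; z up along its axis.
- crock_coaster: round wooden coaster for the crock, fixed to the counter: 86 mm outer diameter, 9 mm high; inside its 6 mm wide raised lip is a flat well of 74 mm diameter whose floor lies 6 mm above the counter (the lip stands 3 mm above that floor). Origin: centre of its underside, on the counter; z up.
- shaker: the third: bare steel shaker with a ring of small holes in its flat top. Upright cylinder, 42 mm in diameter, 46 mm high, flat top and bottom, lid fixed on, closed all over; loose, 0.03 to 0.35 kg. Origin: centre of its underside; z up along its axis.
- shaker_coaster: round wooden coaster for the shaker, fixed to the counter: 74 mm outer diameter, 9 mm high; inside its 6 mm wide raised lip is a flat well of 62 mm diameter whose floor lies 6 mm above the counter (the lip stands 3 mm above that floor). Origin: centre of its underside, on the counter; z up.
- pickpot: the narrowest pot, on top of the tower: dark wooden pot with a dark hole drawn in the middle of its lid. Upright cylinder, 30 mm in diameter, 44 mm high, flat top and bottom, lid fixed on, closed all over; loose, 0.03 to 0.35 kg. Origin: centre of its underside; z up along its axis.
- pickpot_coaster: round wooden coaster for the pickpot, fixed to the counter: 62 mm outer diameter, 9 mm high; inside its 6 mm wide raised lip is a flat well of 50 mm diameter whose floor lies 6 mm above the counter (the lip stands 3 mm above that floor). Origin: centre of its underside, on the counter; z up.
- milk_pitcher: bystander: steel milk pitcher with a handle, 72 x 113 x 104 mm high, loose, left of the work. Origin: centre of its underside.
- stirrer_cup: bystander: clear tumbler full of wooden stirrers, 58 mm wide and 154 mm high, loose, right of the work. Origin: centre of its underside.
Things that resemble listed ones, but are neither listed nor needed, are in the scene too. Leave any pink look-alike of the crock_coaster alone.

How it is judged:
At the end, for the whole second after the job is handed in: Each of the four pots stands upright (within 0.08 rad) and still in the well of the coaster of its own size, its axis within 12 mm of the coaster's centre and its underside on the well floor (3 to 8.5 mm above the coaster's underside) (horizontal distance between tin and tin_coaster below 0.012 m and z of tin in the frame of tin_coaster between 0.003 and 0.0085 m and angle between each of tin, crock, shaker, pickpot's own z axis and vertical below 0.08 rad and linear speed of each of tin, crock, shaker, pickpot below 0.02 m/s and angular speed of each of tin, crock, shaker, pickpot below 0.2 rad/s and horizontal distance between crock and crock_coaster below 0.012 m and z of crock in the frame of crock_coaster between 0.003 and 0.0085 m and horizontal distance between shaker and shaker_coaster below 0.012 m and z of shaker in the frame of shaker_coaster between 0.003 and 0.0085 m and horizontal distance between pickpot and pickpot_coaster below 0.012 m and z of pickpot in the frame of pickpot_coaster between 0.003 and 0.0085 m); the robot touches nothing.
It fails at once if a pot was tipped over (angle between any of tin, crock, shaker, pickpot's own z axis and vertical above 0.6 rad).
It fails at once if a pot was dropped onto its coaster (let go more than 2 cm above the well floor) ((contact force between tin and the fingers below 0.05 N and horizontal distance between tin and tin_coaster below 0.03 m and z of tin in the frame of tin_coaster between 0.026 and 0.3 m) or (contact force between crock and the fingers below 0.05 N and horizontal distance between crock and crock_coaster below 0.03 m and z of crock in the frame of crock_coaster between 0.026 and 0.3 m) or (contact force between shaker and the fingers below 0.05 N and horizontal distance between shaker and shaker_coaster below 0.03 m and z of shaker in the frame of shaker_coaster between 0.026 and 0.3 m) or (contact force between pickpot and the fingers below 0.05 N and horizontal distance between pickpot and pickpot_coaster below 0.03 m and z of pickpot in the frame of pickpot_coaster between 0.026 and 0.3 m)).
It fails at once if the milk pitcher was shifted or tipped (distance of milk_pitcher from where it was at the start of the episode above 0.02 m or angle between milk_pitcher's own z axis and vertical above 0.3 rad).
It fails at once if the stirrer cup was shifted or tipped (distance of stirrer_cup from where it was at the start of the episode above 0.02 m or angle between stirrer_cup's own z axis and vertical above 0.3 rad).
It also fails if it takes over 128 s, if anything falls off the work surface, if the arm or the gripper's body presses on something with over 40 N, if the wrist force passes 120 N, or if a joint passes its speed limit or range.

ROBOT

A 6-joint arm with a two-finger parallel gripper is mounted at the origin on a cart in front of the work surface, level with it; the furniture and walls round the work are solid. World frame = base frame: x ahead of the robot, y to its left, z up, the work surface at z = 0. Lengths are in m, angles in rad, forces in N, time in s.
With the tool pointing down it reaches from about 0.35 to 0.85 m from the base axis. Payload 8.1 kg.
Tool frame: the origin (TCP) lies on the centre line of the jaws, within the pads' length; the fingertips stand 17 mm ahead of it and the grasp point (between the pads) lies 2 mm behind it; x points along the fingers, z is the direction in which the jaws open and shut, and the axes are right-handed (so a half turn about x gives the same grasp; the last joint's range is limited). The gripper opens to 93 mm and grips with 3 to 60 N. Pads are 15 mm wide; open, the fingers measure 128 mm over their backs; the gripper's body (75 mm by 188 mm) begins 65 mm behind the grasp point.
Start: joints at [-1.205, 0.13, 1.488, -0, 1.523, -0.085], TCP at [0.261, -0.54, 0.236] pointing down, gripper open.
Joint ranges: [-2.96, 2.96], [-0.89, 2.26], [0.02, 2.5], [-1.34, 4.48], [0, 2.73], [-2.66, 2.66]. Speed limits (rad/s): [2.39, 2.39, 2.79, 3.14, 3.14, 3.14].

INTERFACE

Orientations are given as a 3x3 rotation matrix whose columns are the frame's x, y, z axes.
In Python, from bench import read_state, camera, bot gives the robot as it stands. The module is installed in compiled form; this text tells all that it offers.
- The arm moves only by the shell command python3 -m inch 'ROWS'. ROWS is JSON, a list of rows, each a list of 7 numbers: the finger opening in cm, from 0 to 9.3, then the shift along the tool's x, y, z in cm, then the turn, a rotation vector about the tool's x, y, z in rad. In form: [[gripper, tx, ty, tz, ax, ay, az], ...]. A call has 1 to 12 rows; each row shifts and turns the commanded pose from where the row before left it, along the tool's axes as they then stand; what a row does not reach is not made up. A row lasts 1/8 s, in which the tool goes at most 62.5 mm and 10.7 degrees, less where a joint would pass 70% of its speed; a pose out of reach is approached as far as the arm can. A call with a gripper value outside its range is refused whole. The fingers move at their own pace and stop on an object; the grip force is fixed at half the most. Time passes only in rows, so rows that do not move let the fingers close. It gives the time, the measured TCP pose, the force and the opening at its end, in the units of the state.
- read_state(): the state, without advancing time (a new reading comes with each control period).
- camera(name): name is "side" or "top" or "wrist"; returns a dict with "color" (420x560x3 uint8, red, green, blue), "z_map" (420x560 float32, m along the optical axis (not along the pixel's ray), 0 where there is no reading), "fx", "fy", "cx", "cy" (pixels), "k1" (the pictures are not rectified: a ray, as slopes to the right and down, at radius r is drawn at 1 + k1 r^2 times it, then the intrinsics apply), "R" (3x3) and "t" (3): a world point X has camera coordinates R X + t; the wrist camera has in their place "tool_from_camera" (4x4, takes a point from camera to tool coordinates, whose origin is the TCP and whose axes are the tool frame's). Camera axes: x right, y down, z forward; pixel columns grow to the right and rows downward; lengths in m; the calibration is good to about 2 mm. A picture is of the moment at which its call begins: read the wrist's pose just before it.
- bot.finish_job(): hands the job in, once; it reports no verdict.
The state is a dict: "time": time; "q": joint angles; "joint_velocities": joint speeds; "effort": joint torques, N m; "eef_pos": TCP position; "orientation": TCP orientation; "wrist_force": force on the tool from outside, world axes, zero at the start; "torque": the same for the moment, N m; "gripper_width": opening from 0.0 (shut) to 1.0 (fully open).
Only numpy, scipy, OpenCV 4.12 (cv2) and the standard library are available. Lean on these libraries where they do the work, as an engineer would, in place of code of your own. Each camera call takes 0.05 s, during which the arm holds its last target. There are 200 camera calls.

## Working session

There is one attempt and no reset: what is moved stays moved. The work goes in short steps, Python scripts to look and compute and a shell command to move; the robot and the scene stay as the last step left them, time stands still between calls to the robot, and variables do not carry over. Pictures are saved under pics/ and viewed, about 12 in all and at most 16, crops included, and the job is handed in when it is done.

```bash
mkdir -p pics; cat > h.py <<'E'
import numpy as np, cv2
from bench import read_state, camera, bot
def save(c,n): cv2.imwrite('pics/'+n,c['color'][:,:,::-1])
def cloud(c,st=None):
    z=c['z_map'];h,w=z.shape
    u,v=np.meshgrid(np.arange(w),np.arange(h))
    K=np.array([[c['fx'],0,c['cx']],[0,c['fy'],c['cy']],[0,0,1.]])
    p=cv2.undistortPoints(np.stack([u,v],-1).reshape(-1,1,2).astype(float),K,np.array([c['k1'],0,0,0.])).reshape(h,w,2)
    P=np.dstack([p*z[...,None],z])
    if 'R' in c: W=(P-c['t'])@np.array(c['R'])
    else:
        T=np.array(c['tool_from_camera']);W=P@T[:3,:3].T+T[:3,3]
        W=W@np.array(st['orientation']).T+np.array(st['eef_pos'])
    W[z<=0]=np.nan
    return W
E
python3 - <<'E'
from h import *
s=read_state();print(s)
for n in('top','side'):
    c=camera(n);save(c,n+'0.png');W=cloud(c);np.savez('pics/'+n+'0.npz',W=W,c=c['color'])
    print(n,c['t'],c['fx'],c['k1'],np.round(c['R'],2).tolist(),np.nanmin(W,(0,1)),np.nanmax(W,(0,1)))
E
```

```text
{'time': 0.0, 'q': array([-1.20538421e+00,  1.31129248e-01,  1.48925860e+00,  2.88166113e-05,
        1.52300200e+00, -8.54104381e-02]), 'joint_velocities': array([ 7.58989214e-04, -1.37082670e-03, -5.10453871e-04,  3.83498230e-05,
        1.62259206e-03, -6.97239487e-04]), 'effort': array([ 5.26143631e-04, -5.59840071e+01, -4.91762710e+01,  7.68958731e-02,
        3.52295896e-02, -9.49344326e-05]), 'eef_pos': array([ 0.26125769, -0.53954581,  0.23461784]), 'orientation': array([[-6.15318159e-04,  9.00089683e-01,  4.35704238e-01],
       [ 1.68882913e-03,  4.35704635e-01, -9.00088117e-01],
       [-9.99998385e-01,  1.81989444e-04, -1.78819465e-03]]), 'wrist_force': array([ 1.15493773, -0.4947533 , -0.42645701]), 'torque': array([-0.0447269 , -0.01391663, -0.00487972]), 'gripper_width': 0.9990229469179378}
top [-0.06058701  0.50735921  1.14611278] 464.5858589490828 -0.09527369803501023 [[-0.01, -1.0, -0.0], [-0.98, 0.01, -0.2], [0.2, 0.0, -0.98]] [-0.26045605 -1.18036638 -0.90096894] [0.88186633 1.20974598 0.75099189]
side [0.44153617 0.18577309 0.88626195] 426.0376493921667 -0.025351001567337595 [[-0.93, -0.36, -0.02], [-0.14, 0.4, -0.91], [0.34, -0.84, -0.42]] [-0.45210675 -1.19485962 -0.88694102] [0.87965681 0.69162578 0.56969097]
```

View pics/top0.png

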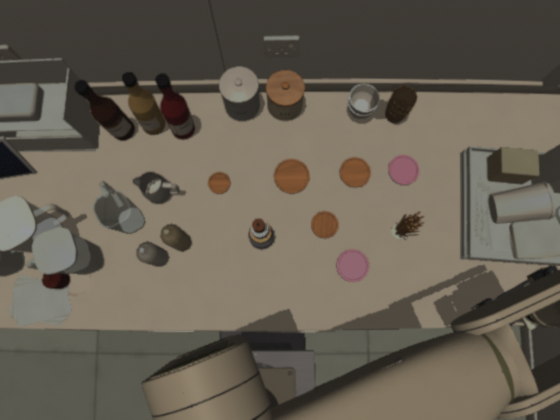

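View pics/side0.png

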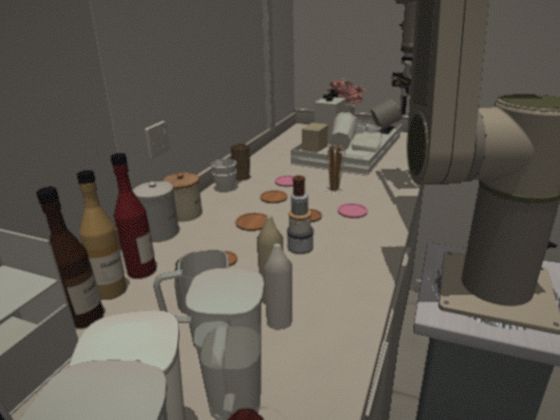

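The top view shows the tower at (260,232), wooden coasters at (219,183), (292,176), (355,172) and (325,225), and pink look-alikes at (403,170) and (352,265). The stirrer cup is at (408,225) and a pitcher at about (155,187). Next I measure these.

```bash
python3 - <<'E'
from h import *
d=np.load('pics/top0.npz');W=d['W'];c=d['c']
hsv=cv2.cvtColor(c,cv2.COLOR_RGB2HSV)
m=((hsv[...,0]<14)&(hsv[...,1]>140)&(hsv[...,2]>70)&(np.abs(W[...,2])<0.03)).astype(np.uint8)
m=cv2.morphologyEx(m,cv2.MORPH_CLOSE,np.ones((3,3)))
n,l,s,ce=cv2.connectedComponentsWithStats(m)
for i in range(1,n):
    if s[i,4]>80:
        P=W[l==i];P=P[~np.isnan(P[:,2])]
        (x,y),r=cv2.minEnclosingCircle(P[:,:2].astype(np.float32))
        print('coaster',ce[i].round(),s[i,4],'mid',((P.max(0)+P.min(0))/2).round(4),'ext',np.ptp(P,0).round(3),'med z',np.median(P[:,2]).round(4),'encl',round(x,4),round(y,4),round(2*r,3))
for nm in('top','side'):
    Q=np.load(f'pics/{nm}0.npz')['W'].reshape(-1,3)
    # tower slices
    t=W[215:250,245:277].reshape(-1,3);cx=np.nanmedian(t[t[:,2]>.15],0)
    print(nm,'tower',cx)
    for a,b in((.01,.05),(.055,.095),(.1,.14),(.147,.18),(.183,.2)):
        k=Q[(np.hypot(Q[:,0]-cx[0],Q[:,1]-cx[1])<.06)&(Q[:,2]>a)&(Q[:,2]<b)]
        if len(k)>5:
            A=np.c_[2*k[:,:2],np.ones(len(k))];so=np.linalg.lstsq(A,(k[:,:2]**2).sum(1),rcond=None)[0]
            print(a,len(k),'min',k.min(0).round(3),'max',k.max(0).round(3),'fit',so[:2].round(4),round(float(np.sqrt(so[2]+so[0]**2+so[1]**2)),4))
# all tall blobs in top
h=((W[...,2]>.03)&(W[...,0]>.25)&(W[...,0]<.9)&(np.abs(W[...,1])<.6)).astype(np.uint8)
n,l,s,ce=cv2.connectedComponentsWithStats(h)
for i in range(1,n):
    if s[i,4]>100:
        P=W[l==i];print('blob',ce[i].round(),s[i,4],P.min(0).round(3),P.max(0).round(3))
E
```

```text
coaster [355. 172.] 623 mid [ 0.6163 -0.2794  0.0075] ext [0.076 0.076 0.015] med z 0.0077 encl 0.6159 -0.28 0.08
coaster [291. 176.] 859 mid [ 0.6067 -0.1077  0.0091] ext [0.092 0.09  0.016] med z 0.0077 encl 0.6068 -0.1078 0.093
coaster [219. 183.] 306 mid [0.5878 0.0887 0.0093] ext [0.054 0.055 0.017] med z 0.0077 encl 0.5884 0.0893 0.056
coaster [324. 224.] 488 mid [ 0.4724 -0.1932  0.0069] ext [0.064 0.067 0.016] med z 0.0076 encl 0.4725 -0.193 0.068
top tower [ 0.44147435 -0.02445686  0.18860802]
0.01 48 min [ 0.409 -0.057  0.012] max [0.45  0.004 0.05 ] fit [ 0.4387 -0.0261] 0.0297
0.055 66 min [ 0.41  -0.057  0.055] max [0.454 0.006 0.095] fit [ 0.4429 -0.0246] 0.0279
0.1 63 min [ 0.417 -0.05   0.1  ] max [ 0.464 -0.001  0.14 ] fit [ 0.4446 -0.0251] 0.0235
0.147 39 min [ 0.425 -0.044  0.147] max [ 0.453 -0.006  0.179] fit [ 0.4451 -0.0249] 0.0164
0.183 135 min [ 0.43  -0.038  0.184] max [ 0.458 -0.011  0.195] fit [ 0.4437 -0.0243] 0.0106
side tower [ 0.44147435 -0.02445686  0.18860802]
0.01 381 min [ 0.407 -0.031  0.01 ] max [0.47  0.009 0.05 ] fit [ 0.4402 -0.025 ] 0.0309
0.
[... 301 characters left out ...]
.183] max [ 0.456 -0.007  0.189] fit [ 0.4422 -0.0222] 0.011
blob [230.  57.] 54864 [ 0.687 -0.6    0.03 ] [0.882 0.6   0.437]
blob [472. 211.] 1363 [ 0.374 -0.6    0.03 ] [ 0.677 -0.557  0.066]
blob [154. 187.] 616 [0.533 0.188 0.03 ] [0.603 0.299 0.105]
blob [116. 210.] 1501 [0.443 0.28  0.03 ] [0.564 0.371 0.166]
blob [ 45. 241.] 5395 [0.304 0.381 0.03 ] [0.512 0.583 0.223]
blob [410. 224.] 423 [ 0.423 -0.418  0.032] [ 0.48  -0.37   0.158]
blob [260. 233.] 579 [ 0.409 -0.057  0.031] [0.464 0.007 0.195]
blob [175. 237.] 565 [0.402 0.159 0.031] [0.455 0.209 0.193]
blob [151. 254.] 583 [0.362 0.217 0.03 ] [0.414 0.27  0.174]
blob [525. 295.] 2411 [ 0.25  -0.6    0.304] [ 0.329 -0.332  0.654]
```

Coaster diameters come out in the listed order and the tower is 0.188 m tall, as expected. I turn the jaws to open along world y, so that tx is down, ty is +x and tz is -y. Then I move over the tower.

```bash
python3 -m inch '[[9.3,-1,0,0,0.15,0,0],[9.3,-1,0,0,0.15,0,0],[9.3,-1,0,0,0.15,0,0],[9.3,0,2,-5.7,0,0,0],[9.3,0,2,-5.7,0,0,0],[9.3,0,2,-5.7,0,0,0],[9.3,0,2,-5.7,0,0,0],[9.3,0,2,-5.7,0,0,0],[9.3,0,2,-5.7,0,0,0],[9.3,0,2,-5.7,0,0,0],[9.3,0,2,-5.7,0,0,0],[9.3,0,2,-5.7,0,0,0]]'
python3 - <<'E'
from h import *
s=read_state();print(s['eef_pos'],s['orientation'].round(3).tolist(),s['wrist_force'])
c=camera('wrist');W=cloud(c,s);save(c,'w1.png')
P=W.reshape(-1,3)
t=P[(P[:,2]>.183)&(P[:,2]<.194)&(np.hypot(P[:,0]-.442,P[:,1]+.025)<.03)]
print('top pot',len(t),t.min(0) if len(t) else 0,t.max(0) if len(t) else 0)
for nm in('top','side'):
    Q=np.load(f'pics/{nm}0.npz')['W'].reshape(-1,3)
    k=Q[(Q[:,1]>.03)&(Q[:,1]<.15)&(Q[:,2]>.08)&(Q[:,2]<.25)&(Q[:,0]>.6)]
    print(nm,'front of canisters near pickpot coaster',len(k),k.min(0) if len(k) else 0)
    k=Q[(Q[:,1]>.15)&(Q[:,1]<.32)&(Q[:,2]>.03)&(Q[:,2]<.25)&(Q[:,0]>.5)&(Q[:,0]<.62)]
    print('pitcher min',k.min(0),'y<.215 zmax',k[k[:,1]<.215].max(0))
E
```

```text
time: 1.6
eef_pos: [0.4412, -0.0249, 0.2655]
orientation: [[0.0, 1.0, 0.001], [-0.0, 0.001, -1.0], [-1.0, 0.0, 0.0]]
wrist_force: [1.3, 0.5, 0.6]
gripper_width: 0.999
[ 0.44116008 -0.02493846  0.2655183 ] [[0.0, 1.0, 0.001], [-0.0, 0.001, -1.0], [-1.0, 0.0, 0.0]] [1.33347176 0.54019914 0.64841292]
top pot 1444 [ 0.42990506 -0.03871583  0.18300628] [ 0.45960701 -0.00952835  0.18948819]
top front of canisters near pickpot coaster 2196 [0.76626106 0.03002546 0.08012851]
pitcher min [0.50034726 0.18756757 0.0301033 ] y<.215 zmax [0.57166109 0.21423244 0.09673853]
side front of canisters near pickpot coaster 2156 [0.76632171 0.03001389 0.08018245]Traceback (most recent call last):
  File "<stdin>", line 12, in <module>
    return umr_maximum(a, axis, None, out, keepdims, initial, where)
ValueError: zero-size array to reduction operation maximum which has no identity
```

View pics/w1.png

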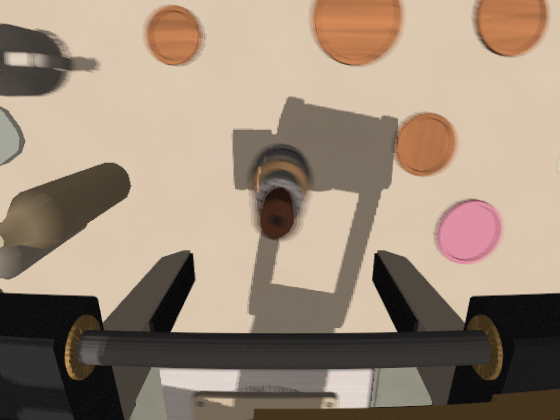

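The wrist view shows the tower at about (278,215), clear between the jaws. The top pot is at (0.4447, -0.0242). I descend and grip the pickpot.

```bash
python3 -m inch '[[9.3,2,0.3,0,0,0,0],[9.3,3,0,0,0,0,0],[9.3,2.5,0,0,0,0,0],[9.3,1,0,0,0,0,0],[2.5,0,0,0,0,0,0],[2.5,0,0,0,0,0,0],[2.5,0,0,0,0,0,0],[2.5,0,0,0,0,0,0],[2.5,0,0,0,0,0,0],[2.5,0,0,0,0,0,0],[2.5,0,0,0,0,0,0],[2.5,0,0,0,0,0,0]]'
```

```text
time: 3.15
eef_pos: [0.444, -0.0269, 0.1806]
orientation: [[-0.0, 1.0, 0.001], [0.0, 0.001, -1.0], [-1.0, -0.0, -0.0]]
wrist_force: [-1.2, -0.3, -0.1]
gripper_width: 0.314
```

```bash
python3 -m inch '[[2.5,-1,0,0,0,0,0],[2.5,-3,0,0,0,0,0],[2.5,-3,0,0,0,0,0],[2.5,-2,0,0,0,0,0]]'; python3 -c "
from h import *
print(read_state()['q'].round(3))"
```

```text
time: 3.65
eef_pos: [0.4445, -0.027, 0.2728]
orientation: [[0.002, 1.0, 0.001], [-0.0, 0.001, -1.0], [-1.0, 0.002, 0.0]]
wrist_force: [0.2, 0.1, -1.0]
gripper_width: 0.319
[-0.176 -0.314  1.838 -0.     1.615  1.394]
```

```bash
python3 -m inch '[[2.5,0,0,0,-0.1745,0,0],[2.5,0,0,0,-0.1745,0,0],[2.5,0,0,0,-0.1745,0,0],[2.5,0,0,0,-0.1745,0,0],[2.5,0,0,0,-0.1745,0,0],[2.5,0,0,0,-0.1745,0,0],[2.5,0,0,0,-0.1745,0,0],[2.5,0,0,0,-0.1745,0,0],[2.5,0,0,0,-0.1745,0,0],[2.5,0,3.85,4.8,0,0,0],[2.5,0,3.85,4.8,0,0,0],[2.5,0,3.85,4.8,0,0,0]]'
python3 - <<'E'
from h import *
s=read_state();print(s['eef_pos'],s['wrist_force'])
c=camera('wrist');W=cloud(c,s);save(c,'w2.png');np.savez('pics/w2.npz',W=W,c=c['color'])
hsv=cv2.cvtColor(c['color'],cv2.COLOR_RGB2HSV)
m=((hsv[...,0]<14)&(hsv[...,1]>120)&(hsv[...,2]>70)&(np.abs(W[...,2])<0.03)).astype(np.uint8)
n,l,st,ce=cv2.connectedComponentsWithStats(m)
for i in range(1,n):
    if st[i,4]>300:
        P=W[l==i];P=P[~np.isnan(P[:,2])];print(ce[i].round(),st[i],P.min(0).round(4),P.max(0).round(4),((P.min(0)+P.max(0))/2).round(4))
E
```

```text
time: 5.15
eef_pos: [0.5894, 0.0899, 0.2708]
orientation: [[0.0, -0.0, 1.0], [-0.0, 1.0, 0.0], [-1.0, -0.0, 0.0]]
wrist_force: [0.0, -0.4, 1.1]
gripper_width: 0.319
[0.58938445 0.0898846  0.27084831] [ 0.00373018 -0.39096069  1.07108808]
[288. 169.] [ 264  146   48   48 1811] [ 0.5662  0.0646 -0.0021] [0.6216 0.1206 0.0109] [0.5939 0.0926 0.0044]
[296. 321.] [ 266  298   54   35 1006] [ 0.5654 -0.1349  0.0031] [ 0.6383 -0.0799  0.0095] [ 0.6019 -0.1074  0.0063]
[304. 399.] [279 388  52  20 828] [ 0.5823 -0.2805 -0.001 ] [ 0.6614 -0.2363  0.0112] [ 0.6218 -0.2584  0.0051]
```

View pics/w2.png

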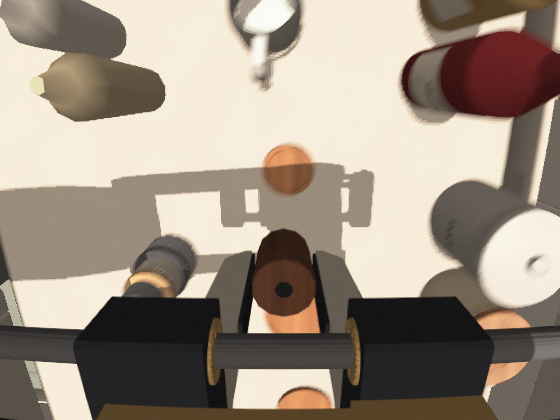

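The pickpot hangs straight between the jaws and its coaster is seen at (288,169). The two estimates of the coaster differ by about 5 mm, so I aim between them at (0.591, 0.091).

```bash
python3 -m inch '[[2.5,3,0.1,0.1,0,0,0],[2.5,5,0,0,0,0,0],[2.5,5,0,0,0,0,0],[2.5,4,0,0,0,0,0],[2.5,3,0,0,0,0,0],[2.5,1,0,0,0,0,0],[2.5,0.6,0,0,0,0,0],[2.5,0.4,0,0,0,0,0],[2.5,0.3,0,0,0,0,0],[2.5,0.2,0,0,0,0,0],[2.5,0,0,0,0,0,0]]'
python3 - <<'E'
from h import *
c=camera('side');save(c,'s2.png');W=cloud(c)
cv2.imwrite('pics/s2c.png',cv2.resize(c['color'][180:300,150:310,::-1],None,fx=4,fy=4))
E
```

```text
time: 6.58
eef_pos: [0.589, 0.0897, 0.0458]
orientation: [[0.0, -0.001, 1.0], [0.0, 1.0, 0.001], [-1.0, 0.0, 0.0]]
wrist_force: [0.7, -0.2, -0.9]
gripper_width: 0.317
```

View pics/s2c.png

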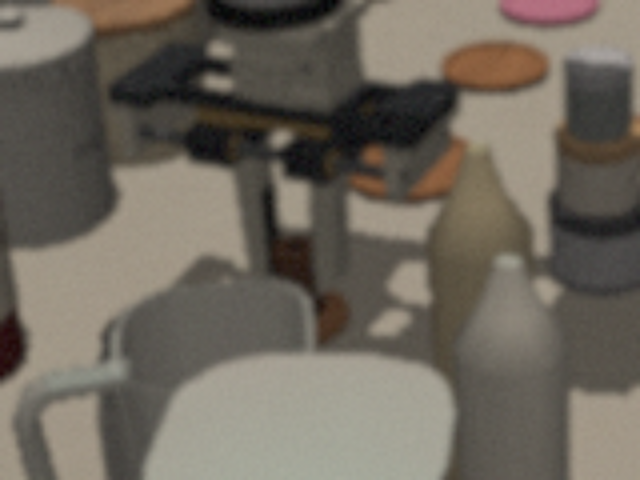

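```bash
python3 -m inch '[[2.5,0.2,0.1,0.1,0,0,0],[2.5,0.1,0,0,0,0,0],[2.5,0,0,0,0,0,0]]';python3 -m inch '[[2.5,0.15,0,0,0,0,0],[2.5,0,0,0,0,0,0]]'
python3 - <<'E'
from h import *
s=read_state();print(s['eef_pos'],s['wrist_force'])
c=camera('top');W=cloud(c);P=W.reshape(-1,3)
k=P[(np.hypot(P[:,0]-.59,P[:,1]-.09)<.04)]
print(np.nanmin(k,0),np.nanmax(k,0))
E
```

```text
time: 7.0
eef_pos: [0.59, 0.0907, 0.0427]
orientation: [[0.0, -0.001, 1.0], [0.0, 1.0, 0.001], [-1.0, 0.0, 0.0]]
wrist_force: [-0.0, -0.3, 0.1]
gripper_width: 0.318
time: 7.25
eef_pos: [0.5901, 0.0907, 0.0426]
orientation: [[0.0, -0.001, 1.0], [0.0, 1.0, 0.001], [-1.0, 0.0, 0.0]]
wrist_force: [-7.0, -0.8, 11.7]
gripper_width: 0.318
[0.59012799 0.09074443 0.04259982] [-6.96440551 -0.81824893 11.68790302]
[ 0.55001008  0.05057609 -0.00540394] [0.62850434 0.12955816 0.45333339]
```

Contact is at TCP z = 0.0426, exactly as predicted. I release and rise.

```bash
python3 -m inch '[[2.5,-0.1,0,0,0,0,0],[6,0,0,0,0,0,0],[6,0,0,0,0,0,0],[6,0,0,0,0,0,0],[6,0,0,0,0,0,0],[6,-2,0,0,0,0,0],[6,-4,0,0,0,0,0],[6,-5,0,0,0,0,0],[6,-5,0,0,0,0,0],[9.3,-4,0,0,0,0,0],[9.3,0,-3.8,-4.9,0,0,0],[9.3,0,-3.8,-4.9,0,0,0]]'
python3 - <<'E'
from h import *
c=camera('top');W=cloud(c);save(c,'t3.png')
P=W.reshape(-1,3)
for n,x,y,lo,hi in(('pick',.59,.09,.04,.06),('shaker',.443,-.025,.135,.155)):
    k=P[(np.hypot(P[:,0]-x,P[:,1]-y)<.04)&(P[:,2]>lo)&(P[:,2]<hi)]
    if len(k): print(n,len(k),k.min(0),k.max(0),k.mean(0))
E
```

```text
time: 8.8
eef_pos: [0.4916, 0.014, 0.2444]
orientation: [[0.003, -0.002, 1.0], [-0.001, 1.0, 0.002], [-1.0, -0.001, 0.003]]
wrist_force: [0.1, -0.7, 0.8]
gripper_width: 0.919
shaker 123 [ 0.42149102 -0.04391858  0.13565524] [ 0.46143362 -0.02477915  0.15002473] [ 0.44104714 -0.03405518  0.14509522]
```

View pics/t3.png

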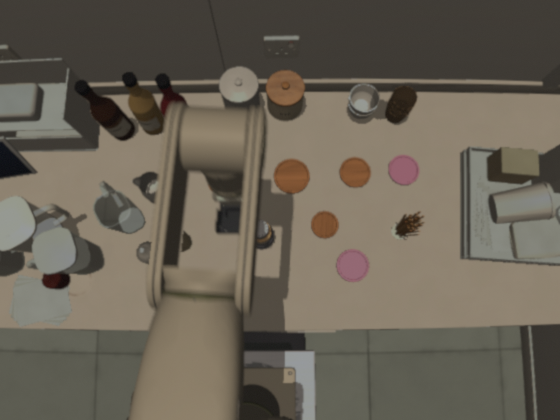

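```bash
python3 -m inch '[[9.3,0,-3.85,-4.9,0,0,0],[9.3,0,0,0,0,0,0]]'
python3 - <<'E'
from h import *
s=read_state();c=camera('wrist');W=cloud(c,s);save(c,'w3.png');P=W.reshape(-1,3)
for n,x,y,lo,hi in(('pick',.59,.09,.043,.06),('shaker',.443,-.025,.138,.150)):
    k=P[(np.hypot(P[:,0]-x,P[:,1]-y)<.04)&(P[:,2]>lo)&(P[:,2]<hi)]
    if len(k): print(n,len(k),k.min(0).round(4),k.max(0).round(4),((k.min(0)+k.max(0))/2).round(4))
Q=np.load('pics/top0.npz')['W'].reshape(-1,3)
for y in(-.108,-.28):
    k=Q[(abs(Q[:,1]-y)<.06)&(Q[:,2]>.06)&(Q[:,2]<.3)&(Q[:,0]>.6)];print(y,k.min(0).round(3))
E
```

```text
time: 9.1
eef_pos: [0.4407, -0.0255, 0.2429]
orientation: [[0.0, 0.002, 1.0], [-0.001, 1.0, -0.002], [-1.0, -0.001, 0.0]]
wrist_force: [0.6, -0.1, -0.5]
gripper_width: 0.995
pick 858 [0.5742 0.0762 0.0433] [0.604  0.1056 0.0519] [0.5891 0.0909 0.0476]
shaker 2408 [ 0.4221 -0.0449  0.1381] [ 0.4635 -0.0036  0.1457] [ 0.4428 -0.0243  0.1419]
-0.108 [ 0.765 -0.168  0.06 ]
-0.28 [ 0.758 -0.34   0.06 ]
```

View pics/w3.png

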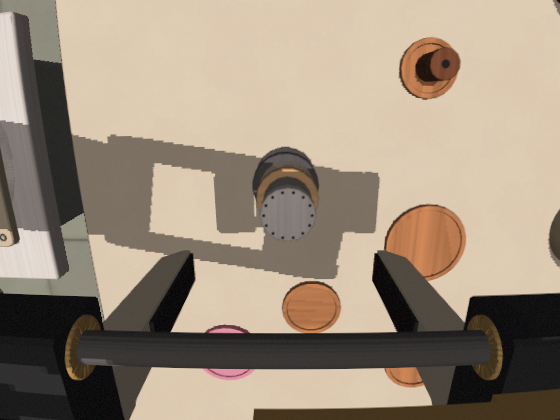

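The pickpot at (440,65) stands inside its coaster and its centre agrees with the target. The shaker's top is at (287,213), which is (0.4428, -0.0243). I grip it next.

```bash
python3 -m inch '[[9.3,3,0.1,0.2,0,0,0],[9.3,4,0,0,0,0,0],[9.3,3,0,0,0,0,0],[9.3,1.1,0,0,0,0,0],[3.7,0,0,0,0,0,0],[3.7,0,0,0,0,0,0],[3.7,0,0,0,0,0,0],[3.7,0,0,0,0,0,0],[3.7,0,0,0,0,0,0],[3.7,0,0,0,0,0,0],[3.7,0,0,0,0,0,0]]'
```

```text
time: 10.52
eef_pos: [0.445, -0.023, 0.1313]
orientation: [[0.0, -0.0, 1.0], [-0.0, 1.0, 0.0], [-1.0, -0.0, 0.0]]
wrist_force: [-1.3, -0.1, 1.1]
gripper_width: 0.45
```

```bash
python3 -m inch '[[3.7,-1,0,0,0,0,0],[3.7,-3,0,0,0,0,0],[3.7,-4,0,0,0,0,0],[3.7,0,-4.2,0.75,0,0,0],[3.7,0,-4.2,0.75,0,0,0],[3.7,0,-4.2,0.75,0,0,0],[3.7,0,-4.2,0.75,0,0,0],[3.7,0,0,0,0,0,0],[3.7,0,0,0,0,0,0]]'
cat > m.py <<'E'
from h import *
import sys
s=read_state();print(s['eef_pos'].round(4),s['wrist_force'].round(1))
c=camera('wrist');W=cloud(c,s);save(c,sys.argv[1]);
hsv=cv2.cvtColor(c['color'],cv2.COLOR_RGB2HSV)
m=((hsv[...,0]<14)&(hsv[...,1]>120)&(hsv[...,2]>50)&(np.abs(W[...,2])<0.03)).astype(np.uint8)
n,l,st,ce=cv2.connectedComponentsWithStats(m)
for i in range(1,n):
    if st[i,4]>300:
        P=W[l==i];print(ce[i].round(),st[i],np.nanmin(P,0).round(4),np.nanmax(P,0).round(4),((np.nanmin(P,0)+np.nanmax(P,0))/2).round(4))
E
python3 m.py w4.png
```

```text
time: 11.65
eef_pos: [0.4749, -0.1905, 0.2112]
orientation: [[-0.0, 0.0, 1.0], [0.001, 1.0, -0.0], [-1.0, 0.001, -0.0]]
wrist_force: [0.7, 0.2, -0.9]
gripper_width: 0.446
[ 0.4749 -0.1905  0.2112] [ 0.7  0.2 -0.9]
[421.  99.] [ 372   48   98  102 7807] [ 0.5598 -0.1546 -0.0011] [ 0.6564 -0.0589  0.0105] [ 0.6081 -0.1067  0.0047]
[283. 185.] [ 248  151   71   69 3845] [ 0.4382 -0.2283  0.0023] [ 0.5097 -0.1569  0.0108] [ 0.4739 -0.1926  0.0065]
[413. 262.] [ 375  226   76   72 4175] [ 0.5754 -0.3278 -0.0008] [ 0.6603 -0.237   0.011 ] [ 0.6178 -0.2824  0.0051]
```

View pics/w4.png

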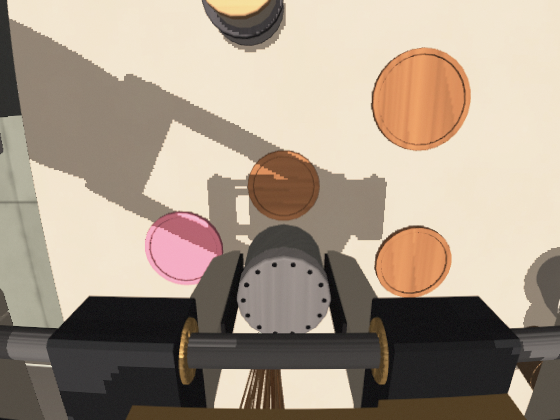

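The shaker at (283,285) is held straight. The wrist view gives the shaker coaster at (0.4739, -0.1926), the tin coaster at (0.608, -0.107) and the crock coaster at (0.618, -0.282). All sizes match, so I lower.

```bash
python3 -m inch '[[3.7,4,-0.2,-0.1,0,0,0],[3.7,5,0,0,0,0,0],[3.7,4,0,0,0,0,0],[3.7,2,0,0,0,0,0],[3.7,1,0,0,0,0,0],[3.7,0.5,0,0,0,0,0],[3.7,0.3,0,0,0,0,0],[3.7,0.2,0,0,0,0,0],[3.7,0,0,0,0,0,0],[3.7,0,0,0,0,0,0]]'; python3 -m inch '[[3.7,0.15,0,0,0,0,0],[3.7,0,0,0,0,0,0]]'
```

```text
time: 12.95
eef_pos: [0.4743, -0.1931, 0.0415]
orientation: [[0.0, -0.0, 1.0], [-0.0, 1.0, 0.0], [-1.0, -0.0, 0.0]]
wrist_force: [0.3, 0.1, -0.7]
gripper_width: 0.445
time: 13.2
eef_pos: [0.474, -0.1929, 0.0395]
orientation: [[-0.0, -0.001, 1.0], [0.0, 1.0, 0.001], [-1.0, 0.0, -0.0]]
wrist_force: [-0.0, 0.1, -0.5]
gripper_width: 0.451
```

```bash
python3 -m inch '[[3.7,0.1,0,0,0,0,0],[3.7,0,0,0,0,0,0]]'; python3 -m inch '[[3.7,0.1,0,0,0,0,0],[3.7,0,0,0,0,0,0]]'
```

```text
time: 13.45
eef_pos: [0.4741, -0.1929, 0.0393]
orientation: [[-0.0, -0.001, 1.0], [0.0, 1.0, 0.001], [-1.0, 0.0, -0.0]]
wrist_force: [-4.6, 1.6, 6.2]
gripper_width: 0.445
time: 13.7
eef_pos: [0.4742, -0.193, 0.0392]
orientation: [[-0.0, -0.001, 1.0], [0.0, 1.0, 0.001], [-1.0, 0.0, -0.0]]
wrist_force: [-8.5, 4.8, 17.7]
gripper_width: 0.448
```

Contact again matches the prediction. I release and return over the tower.

```bash
python3 -m inch '[[3.7,-0.15,0,0,0,0,0],[9.3,0,0,0,0,0,0],[9.3,0,0,0,0,0,0],[9.3,0,0,0,0,0,0],[9.3,0,0,0,0,0,0],[9.3,-3,0,0,0,0,0],[9.3,-6,0,0,0,0,0],[9.3,-6,0,0,0,0,0],[9.3,0,4.2,-0.8,0,0,0],[9.3,0,4.2,-0.8,0,0,0],[9.3,0,4.2,-0.8,0,0,0],[9.3,0,4.2,-0.8,0,0,0]]';python3 -m inch '[[9.3,0,0,0,0,0,0]]'
cat > p.py <<'E'
from h import *
import sys
s=read_state();c=camera('wrist');W=cloud(c,s);save(c,sys.argv[1]);P=W.reshape(-1,3);print(s['eef_pos'].round(4))
for n,x,y,h in(('pick',.589,.091,.050),('shaker',.474,-.1926,.052),('crock T',.442,-.025,.098),('tin T',.442,-.025,.052),('crock C',.618,-.282,.052),('tin C',.608,-.107,.058)):
    k=P[(np.hypot(P[:,0]-x,P[:,1]-y)<.05)&(P[:,2]>h-.005)&(P[:,2]<h+.005)]
    if len(k)>200: print(n,len(k),np.ptp(k,0).round(4),((k.min(0)+k.max(0))/2).round(4))
E
python3 p.py w5.png
```

```text
time: 15.2
eef_pos: [0.4416, -0.0237, 0.1892]
orientation: [[0.0, -0.0, 1.0], [-0.0, 1.0, 0.0], [-1.0, -0.0, 0.0]]
wrist_force: [1.6, 0.0, 0.2]
gripper_width: 0.999
time: 15.32
eef_pos: [0.4416, -0.0227, 0.1892]
orientation: [[0.0, -0.004, 1.0], [0.001, 1.0, 0.004], [-1.0, 0.001, 0.0]]
wrist_force: [0.3, -1.0, -0.7]
gripper_width: 1.0
[ 0.4416 -0.0227  0.1892]
pick 1144 [0.0301 0.0289 0.0066] [0.5891 0.0907 0.0484]
shaker 446 [0.0395 0.0189 0.0033] [ 0.4742 -0.2049  0.0516]
crock T 4138 [0.0535 0.0528 0.0068] [ 0.443  -0.0245  0.0964]
tin T 1051 [0.0653 0.0462 0.0098] [ 0.442  -0.0149  0.0519]
```

View pics/w5.png

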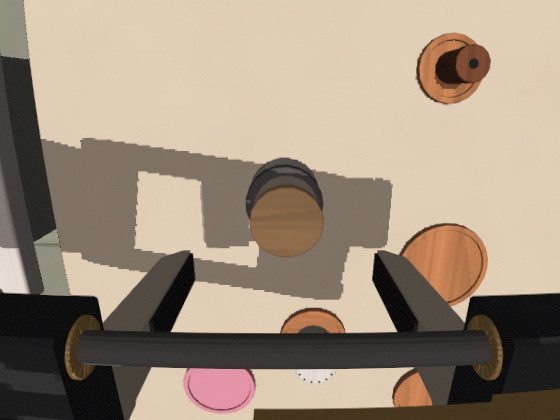

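The shaker is on its coaster (seen at (315,360)). The crock's lid at (287,220) is at (0.443, -0.0245). I grip it.

```bash
python3 -m inch '[[9.3,3,-0.1,0.15,0,0,0],[9.3,4,0,0,0,0,0],[9.3,2.5,0,0,0,0,0],[9.3,1,0,0,0,0,0],[4.9,0,0,0,0,0,0],[4.9,0,0,0,0,0,0],[4.9,0,0,0,0,0,0],[4.9,0,0,0,0,0,0],[4.9,0,0,0,0,0,0]]';python3 -m inch '[[4.9,0,0,0,0,0,0],[4.9,0,0,0,0,0,0]]'
```

```text
time: 16.5
eef_pos: [0.4439, -0.0259, 0.0847]
orientation: [[0.001, -0.001, 1.0], [-0.0, 1.0, 0.001], [-1.0, -0.0, 0.001]]
wrist_force: [-1.4, 0.8, 2.4]
gripper_width: 0.581
time: 16.75
eef_pos: [0.4439, -0.0259, 0.0847]
orientation: [[0.001, -0.001, 1.0], [-0.0, 1.0, 0.001], [-1.0, -0.0, 0.001]]
wrist_force: [-1.2, 0.0, 5.4]
gripper_width: 0.575
```

```bash
python3 -m inch '[[4.9,-1,0,0,0,0,0],[4.9,-3,0,0,0,0,0],[4.9,-4,0,0,0,0,0],[4.9,0,-4.27,2.9,0,0,0],[4.9,0,-4.27,2.9,0,0,0],[4.9,0,-4.27,2.9,0,0,0],[4.9,0,-4.27,2.9,0,0,0],[4.9,0,-4.27,2.9,0,0,0],[4.9,0,-4.27,2.9,0,0,0],[4.9,0,0,0,0,0,0],[4.9,0,0,0,0,0,0]]'; python3 m.py w6.png
```

```text
time: 18.12
eef_pos: [0.6171, -0.2816, 0.1634]
orientation: [[-0.002, -0.0, 1.0], [0.001, 1.0, 0.0], [-1.0, 0.001, -0.002]]
wrist_force: [-0.1, 0.4, -2.1]
gripper_width: 0.578
[ 0.6171 -0.2816  0.1634] [-0.1  0.4 -2.1]
[274.  18.] [ 216    0  117   45 3807] [ 0.5634 -0.1555  0.0029] [ 0.6544 -0.1214  0.011 ] [ 0.6089 -0.1385  0.007 ]
[128.  91.] [  81   50   78   89 2925] [ 0.4471 -0.2292  0.0018] [ 0.5118 -0.1569  0.0135] [ 0.4794 -0.193   0.0076]
[286. 184.] [ 238  147   96   78 5394] [ 0.5762 -0.3074  0.0031] [ 0.6604 -0.2379  0.0107] [ 0.6183 -0.2727  0.0069]
```

View pics/w6.png

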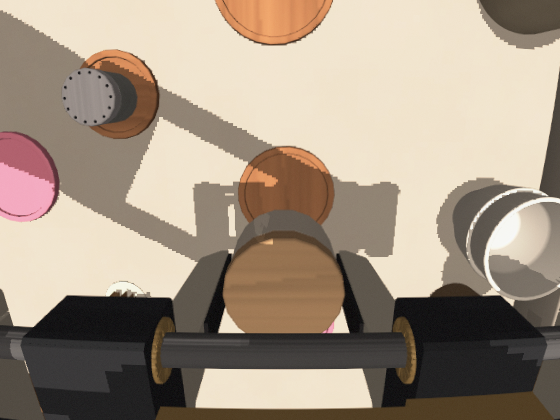

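The crock at (285,285) is held straight above its coaster at (286,190), centre (0.618, -0.281). I lower it.

```bash
python3 -m inch '[[4.9,3,0.05,0.1,0,0,0],[4.9,4,0,0,0,0,0],[4.9,3,0,0,0,0,0],[4.9,1.2,0,0,0,0,0],[4.9,0.5,0,0,0,0,0],[4.9,0.3,0,0,0,0,0],[4.9,0.2,0,0,0,0,0],[4.9,0.1,0,0,0,0,0],[4.9,0,0,0,0,0,0]]';python3 -m inch '[[4.9,0.15,0,0,0,0,0],[4.9,0,0,0,0,0,0]]';python3 -m inch '[[4.9,0.1,0,0,0,0,0],[4.9,0,0,0,0,0,0]]'
```

```text
time: 19.3
eef_pos: [0.6188, -0.2817, 0.0414]
orientation: [[0.0, -0.0, 1.0], [-0.0, 1.0, 0.0], [-1.0, -0.0, 0.0]]
wrist_force: [0.2, 0.9, -1.5]
gripper_width: 0.578
time: 19.55
eef_pos: [0.6185, -0.2815, 0.0395]
orientation: [[-0.0, -0.0, 1.0], [0.0, 1.0, 0.0], [-1.0, 0.0, -0.0]]
wrist_force: [0.4, 0.1, -2.0]
gripper_width: 0.575
time: 19.8
eef_pos: [0.6187, -0.2816, 0.0388]
orientation: [[0.0, -0.001, 1.0], [-0.0, 1.0, 0.001], [-1.0, -0.0, 0.0]]
wrist_force: [-0.6, 0.1, -0.3]
gripper_width: 0.576
```

```bash
python3 -m inch '[[4.9,0.1,0,0,0,0,0],[4.9,0,0,0,0,0,0]]'
```

```text
time: 20.05
eef_pos: [0.6188, -0.2816, 0.0388]
orientation: [[0.0, -0.001, 1.0], [-0.0, 1.0, 0.001], [-1.0, -0.0, 0.0]]
wrist_force: [-3.6, 2.0, 6.8]
gripper_width: 0.578
```

```bash
python3 -m inch '[[4.9,-0.1,0,0,0,0,0],[9.3,0,0,0,0,0,0],[9.3,0,0,0,0,0,0],[9.3,0,0,0,0,0,0],[9.3,0,0,0,0,0,0],[9.3,-3,0,0,0,0,0],[9.3,-5,0,0,0,0,0],[9.3,-4,0,0,0,0,0]]';python3 -m inch '[[9.3,0,4.28,-2.93,0,0,0],[9.3,0,4.28,-2.93,0,0,0],[9.3,0,4.28,-2.93,0,0,0],[9.3,0,4.28,-2.93,0,0,0],[9.3,0,4.28,-2.93,0,0,0],[9.3,0,4.28,-2.93,0,0,0],[9.3,0,0,0,0,0,0],[9.3,0,0,0,0,0,0]]'; python3 p.py w7.png
```

```text
time: 21.05
eef_pos: [0.6189, -0.2817, 0.1607]
orientation: [[0.001, -0.001, 1.0], [-0.001, 1.0, 0.001], [-1.0, -0.001, 0.001]]
wrist_force: [0.5, -0.1, 0.1]
gripper_width: 0.999
time: 22.05
eef_pos: [0.4433, -0.025, 0.1592]
orientation: [[0.002, -0.001, 1.0], [-0.001, 1.0, 0.001], [-1.0, -0.001, 0.002]]
wrist_force: [0.1, -0.9, -0.0]
gripper_width: 0.998
[ 0.4433 -0.025   0.1592]
pick 1410 [0.0307 0.0299 0.0068] [0.5895 0.0908 0.0485]
shaker 1302 [0.0399 0.0421 0.0066] [ 0.4737 -0.1946  0.0504]
tin T 5576 [0.0652 0.0658 0.0067] [ 0.4414 -0.0246  0.0504]
```

```bash
python3 -m inch '[[9.3,3,0,-0.2,0,0,0],[9.3,4,0,0,0,0,0],[9.3,3.5,0,0,0,0,0],[9.3,1.8,0,0,0,0,0],[6.1,0,0,0,0,0,0],[6.1,0,0,0,0,0,0],[6.1,0,0,0,0,0,0],[6.1,0,0,0,0,0,0],[6.1,0,0,0,0,0,0],[6.1,0,0,0,0,0,0]]'; python3 -m inch '[[6.1,-1,0,0,0,0,0],[6.1,-4,0,0,0,0,0],[6.1,-5,0,0,0,0,0],[6.1,0,-2.05,4.15,0,0,0],[6.1,0,-2.05,4.15,0,0,0],[6.1,0,-2.05,4.15,0,0,0],[6.1,0,-2.05,4.15,0,0,0],[6.1,0,0,0,0,0,0],[6.1,0,0,0,0,0,0]]'; python3 m.py w8.png
```

```text
time: 23.35
eef_pos: [0.4419, -0.0252, 0.0369]
orientation: [[0.002, -0.001, 1.0], [-0.001, 1.0, 0.001], [-1.0, -0.001, 0.002]]
wrist_force: [0.4, -1.0, 6.5]
gripper_width: 0.707
time: 24.48
eef_pos: [0.6059, -0.1063, 0.135]
orientation: [[-0.002, -0.001, 1.0], [0.001, 1.0, 0.001], [-1.0, 0.001, -0.002]]
wrist_force: [-0.1, 0.4, -2.6]
gripper_width: 0.705
[ 0.6059 -0.1063  0.135 ] [-0.1  0.4 -2.6]
[290. 182.] [ 229  146  119   86 5693] [ 0.5607 -0.1285  0.0028] [ 0.6569 -0.0584  0.0107] [ 0.6088 -0.0934  0.0067]
[134. 276.] [ 100  259   73   38 1610] [ 0.4387 -0.1938  0.0017] [ 0.5055 -0.1556  0.0254] [ 0.4721 -0.1747  0.0135]
[263. 381.] [254 369  18  31 381] [ 0.5765 -0.3085  0.004 ] [ 0.593  -0.27    0.0192] [ 0.5847 -0.2892  0.0116]
[331. 380.] [322 369  19  29 354] [ 0.6427 -0.3109 -0.0015] [ 0.6603 -0.2697  0.024 ] [ 0.6515 -0.2903  0.0113]
```

View pics/w8.png

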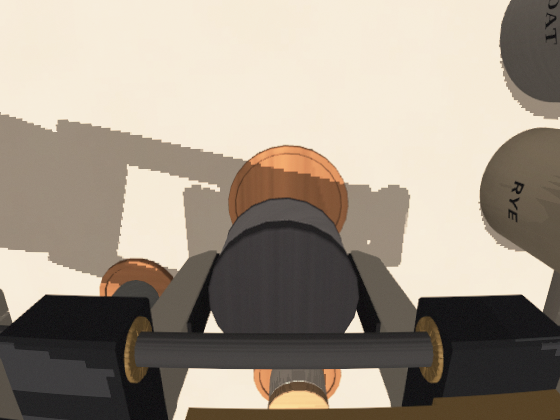

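The tin at (285,275) is held level. Its coaster is at (290,200), centre (0.6085, -0.107). I lower it.

```bash
python3 -m inch '[[6.1,3,-0.05,0.2,0,0,0],[6.1,3,0,0,0,0,0],[6.1,2,0,0,0,0,0],[6.1,0.5,0,0,0,0,0],[6.1,0.3,0,0,0,0,0],[6.1,0.2,0,0,0,0,0],[6.1,0,0,0,0,0,0]]';python3 -m inch '[[6.1,0.15,0,0,0,0,0],[6.1,0,0,0,0,0,0]]';python3 -m inch '[[6.1,0.1,0,0,0,0,0],[6.1,0,0,0,0,0,0]]'
```

```text
time: 25.4
eef_pos: [0.6093, -0.1074, 0.0464]
orientation: [[0.001, -0.0, 1.0], [-0.0, 1.0, 0.0], [-1.0, -0.0, 0.001]]
wrist_force: [0.2, -0.1, -3.4]
gripper_width: 0.705
time: 25.65
eef_pos: [0.6088, -0.1073, 0.0442]
orientation: [[0.0, -0.0, 1.0], [-0.0, 1.0, 0.0], [-1.0, -0.0, 0.0]]
wrist_force: [-0.1, -0.6, -2.9]
gripper_width: 0.71
time: 25.9
eef_pos: [0.6087, -0.1072, 0.0431]
orientation: [[-0.0, -0.001, 1.0], [0.0, 1.0, 0.001], [-1.0, 0.0, -0.0]]
wrist_force: [0.4, -0.1, -2.3]
gripper_width: 0.706
```

```bash
python3 -m inch '[[6.1,0.1,0,0,0,0,0],[6.1,0,0,0,0,0,0]]';python3 -m inch '[[6.1,0.1,0,0,0,0,0],[6.1,0,0,0,0,0,0]]'
```

```text
time: 26.15
eef_pos: [0.6089, -0.1073, 0.043]
orientation: [[0.0, -0.001, 1.0], [-0.0, 1.0, 0.001], [-1.0, -0.0, 0.0]]
wrist_force: [-4.0, 0.1, 5.1]
gripper_width: 0.701
time: 26.4
eef_pos: [0.609, -0.1073, 0.0429]
orientation: [[0.0, -0.001, 1.0], [-0.0, 1.0, 0.001], [-1.0, -0.0, 0.0]]
wrist_force: [-7.0, 2.6, 12.9]
gripper_width: 0.703
```

```bash
python3 -m inch '[[6.1,-0.15,0,0,0,0,0],[9.3,0,0,0,0,0,0],[9.3,0,0,0,0,0,0],[9.3,0,0,0,0,0,0],[9.3,0,0,0,0,0,0],[9.3,-3,0,0,0,0,0],[9.3,-5,0,0,0,0,0],[9.3,-6,0,0,0,0,0],[9.3,-5,0,0,0,0,0]]';python3 -m inch '[[9.3,-2,-5,-3,0,0,0],[9.3,-2,-5,-3,0,0,0],[9.3,-2,-5,-3,0,0,0],[9.3,0,-5,-3,0,0,0],[9.3,0,0,0,0,0,0],[9.3,0,0,0,0,0,0],[9.3,0,0,0,0,0,0]]'; python3 p.py w9.png; python3 - <<'E'
from h import *
c=camera('top');save(c,'t9.png');P=cloud(c).reshape(-1,3)
for n,x,y,h in(('pick',.589,.091,.050),('shaker',.474,-.1926,.052),('crock C',.618,-.282,.052),('tin C',.608,-.107,.058)):
    k=P[(np.hypot(P[:,0]-x,P[:,1]-y)<.045)&(P[:,2]>h-.006)&(P[:,2]<h+.006)]
    if len(k)>50: print('top',n,len(k),np.ptp(k,0).round(4),((k.min(0)+k.max(0))/2).round(4),np.median(k[:,2]))
for n,b in(('pitcher',(.5,.62,.18,.31)),('cup',(.4,.5,-.43,-.35))):
  for f in(np.load('pics/top0.npz')['W'].reshape(-1,3),P):
    k=f[(f[:,0]>b[0])&(f[:,0]<b[1])&(f[:,1]>b[2])&(f[:,1]<b[3])&(f[:,2]>.04)&(f[:,2]<.17)];print(n,len(k),k.mean(0).round(3),k.max(0).round(3))
E
```

```text
time: 27.52
eef_pos: [0.609, -0.1073, 0.2353]
orientation: [[0.002, -0.001, 1.0], [-0.0, 1.0, 0.001], [-1.0, -0.0, 0.002]]
wrist_force: [-0.1, -0.3, -0.2]
gripper_width: 1.005
time: 28.4
eef_pos: [0.4896, -0.306, 0.2924]
orientation: [[-0.0, -0.002, 1.0], [0.001, 1.0, 0.002], [-1.0, 0.001, -0.0]]
wrist_force: [-0.7, 0.8, -0.1]
gripper_width: 0.997
[ 0.4896 -0.306   0.2924]
shaker 1323 [0.0417 0.042  0.0068] [ 0.4737 -0.1954  0.0505]
crock C 1810 [0.054  0.0525 0.0071] [ 0.618  -0.2813  0.0506]
tin C 715 [0.0552 0.0172 0.0072] [ 0.6087 -0.1318  0.0566]
top pick 101 [0.0281 0.029  0.0114] [0.5882 0.0907 0.0499] 0.05102801002129611
top shaker 140 [0.0372 0.0339 0.0115] [ 0.4737 -0.1918  0.0519] 0.05306781516301391
top crock C 300 [0.0526 0.0531 0.0117] [ 0.6171 -0.2816  0.0521] 0.053022199306613366
top tin C 484 [0.0672 0.0629 0.0119] [ 0.6081 -0.1076  0.058 ] 0.05889761940591008
pitcher 632 [0.557 0.253 0.081] [0.602 0.309 0.166]
pitcher 637 [0.557 0.254 0.081] [0.603 0.309 0.164]
cup 410 [ 0.454 -0.391  0.118] [ 0.48  -0.37   0.158]
cup 64 [ 0.436 -0.392  0.091] [ 0.448 -0.378  0.151]
```

View pics/w9.png

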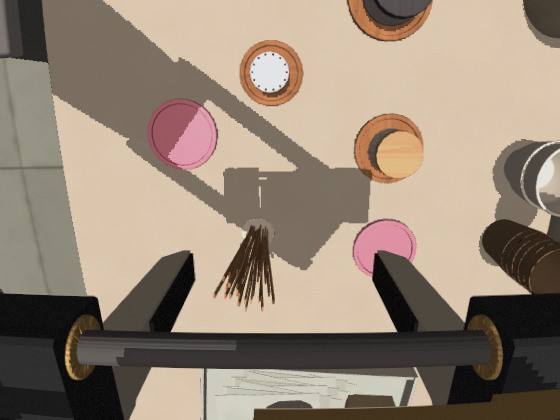

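View pics/t9.png

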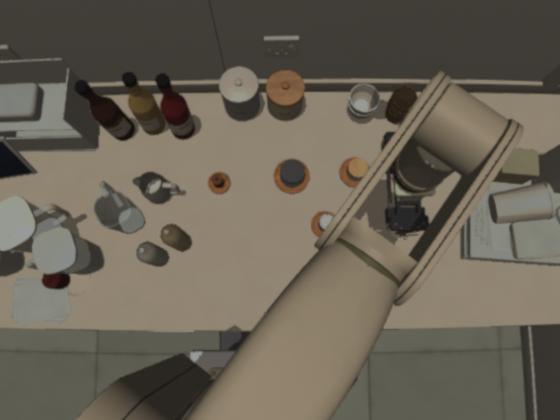

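All four pots stand centred on their coasters, with their tops at the expected heights, and the arm is clear. I hand the job in.

```bash
python3 -c "
from h import *
print(bot.finish_job())"
```

```text
the job is handed in; nothing more can be done
None
```

I took the tower apart from the top and set each pot on its own coaster. Each was lowered until the wrist force showed contact with the well floor, then released. The job took about 28 s of robot time and has been handed in; no verdict was reported.

- **Pot positions:** in the last top view all four pots are within about 3 mm of their coasters' centres. The wrist view agrees for the crock and shaker, and an earlier one for the pickpot. It cut off the tin, which therefore rests on the top view alone.
- **Pot heights:** the tops read 51, 53, 53 and 59 mm for pickpot, shaker, crock and tin. That is within about 1 mm of what they should be when seated on the well floor.
- **Milk pitcher:** it is unmoved to about 1 mm in the top view.
- **Stirrer cup:** in the last top view the arm mostly hid it, so its position could not be measured there. The wrist view showed it standing upright, and the gripper stayed above or well to the side of it.
- **One disagreement:** early on, the top and wrist cameras differed by about 5 mm on the pickpot coaster. I aimed between the two, and later views show the pot inside the lip and near centre.

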